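Stand the desk clock up on its oak stand

ROBOT

A 6-joint arm with a two-finger parallel gripper is mounted at the origin on the work surface. World frame = base frame: x ahead of the robot, y to its left, z up, the work surface at z = 0. Lengths are in mm, angles in degrees, forces in N, time in s.
With the tool pointing down it reaches from about 350 to 925 mm from the base axis. Payload 6.4 kg.
Tool frame: the origin (TCP) lies between the finger pads; the fingertips stand 25 mm ahead of it and the grasp point (between the pads) lies 6 mm ahead of it; z points along the fingers, y is the direction in which the jaws open and shut (so a half turn about z gives the same grasp; the last joint's range is limited). The gripper opens to 94 mm and grips with 3 to 60 N. Pads are 16 mm wide; open, the fingers measure 119 mm over their backs; the gripper's body (75 mm by 177 mm) begins 78 mm behind the grasp point.
Start: joints at [64.796, 14.043, 89.255, -0, 76.702, -9.975], TCP at [170.739, 627.186, 230.455] pointing down, gripper open.
Joint ranges: [-179.41, 179.41], [-58.25, 129.5], [7.25, 145.43], [-54.29, 234.29], [11.92, 165.04], [-157.13, 157.13]. Speed limits (degrees/s): [147.25, 147.25, 180, 180, 180, 180].

INTERFACE

Orientations are given as [roll, pitch, yaw] about the fixed x, y, z axes, in that order (R = Rz(yaw) Ry(pitch) Rx(roll)).
In Python, from workcell import sensors, capture, env gives the robot as it stands.
- The arm moves only by the tool servo_tool, never from a script. Its argument "steps" is a list of rows, each a list of 7 numbers: the closure, from 0 (fully open) to 1 (shut), then the shift along the tool's x, y, z in cm, then the turn, a rotation vector about the tool's x, y, z in degrees. In form: [[grip, dx, dy, dz, rx, ry, rz], ...]. A call has 1 to 20 rows; each row is the pose to reach, as a shift and turn from the pose measured when the call began, along the tool's axes at that moment; what a row does not reach only later rows make up. A row lasts 1/10 s, in which the tool goes at most 50 mm and 8.59 degrees, less where a joint would pass 70% of its speed; a pose out of reach is approached as far as the arm can. A call with a gripper value outside its range is refused whole. The fingers move at their own pace and stop on an object; the grip force is fixed at half the most. Time passes only in rows, so rows that repeat a pose let the fingers close. It gives the time, the measured TCP pose, the force and the opening at its end, in the units of the state.
- sensors.read_state(): the state, without advancing time (a new reading comes with each control period).
- capture(name): name is "scene" or "top" or "wrist"; returns a dict with "frame" (480x640x3 uint8, red, green, blue), "fx", "fy", "cx", "cy" (pixels), "R" (3x3) and "t" (3): a world point X has camera coordinates R X + t; the wrist camera has in their place "tool_from_camera" (4x4, takes a point from camera to tool coordinates, whose origin is the TCP and whose axes are the flange's). Camera axes: x right, y down, z forward; pixel columns grow to the right and rows downward; lengths in mm; the calibration is good to about 2 mm. A picture is of the moment at which its call begins: read the wrist's pose just before it. There is no depth.
- env.close_job(): hands the job in, once; it reports no verdict.
The state is a dict: "time": time; "qpos": joint angles; "qvel": joint speeds; "joint_torque": joint torques, N m; "tcp_pos": TCP position; "tcp_rot": TCP orientation; "ft_force": force on the tool from outside, world axes, zero at the start; "torque": the same for the moment, N m; "finger_gap": finger opening in mm.
Only numpy, scipy, OpenCV 4.12 (cv2) and the standard library are available. Lean on these libraries where they do the work, as an engineer would, in place of code of your own. Each camera call takes 0.05 s, during which the arm holds its last target. There are 200 camera calls.

TASK

The little white desk clock is lying on its back on the counter. Pick it up, turn it upright and stand it right way up (brown foot down) in the middle of the square wooden stand, setting it down gently rather than dropping it, then let go. Leave the red pocket book and the small carton lying where they are.

Things in the scene. Friction and masses are not known exactly. Their poses are not given: they have to be found in the camera images.
- clock_center (a point): Centre of the white desk clock, a block 104 mm long (x), 56 wide (y, grip here), 32 thick (z), 0.2 kg. x points from the dark brown foot (flat end, 20 mm band) to the head with a 4 mm brass stub; z comes out of the face with the round dial. Starts flat on its back, centre 16 mm up, foot towards the robot within 30 degrees. Standing on its foot, x points up, centre 52 mm above the support.
- stand_top (a point): Centre of the top face of the square wooden stand: a fixed board 130 x 130 mm, its top 12 mm above the counter, axes along its sides, z up.
- book_center (a point): Centre of the red pocket book, 104 x 60 x 26 mm (x, y, z), lying flat on the counter. To be left alone.
- carton_center (a point): Centre of the small brown cardboard carton, 104 x 58 x 30 mm (x, y, z), lying flat on the counter. To be left alone.

How it is judged (in metres and radians):
On the way:
1. the clock is held or steadied upright (within 20 degrees) over the stand, its foot no more than about 15 mm above it (contact force between clock and the fingers above 0.3 N and angle between clock_center's own x axis and vertical below 0.35 rad and z of clock_center in the frame of stand_top below 0.068 m and horizontal distance between clock_center and stand_top below 0.055 m), for 0.1 s.
At the end, for the whole second after the job is handed in: The clock stands by itself on its brown foot on the stand, upright within 10 degrees, any way round, its centre within 40 mm of the stand's middle, at rest; the book and the carton lie within 30 mm of where they were (angle between clock_center's own x axis and vertical below 0.175 rad and horizontal distance between clock_center and stand_top below 0.04 m and z of clock_center in the frame of stand_top between 0.045 and 0.06 m and linear speed of clock below 0.02 m/s and angular speed of clock below 0.2 rad/s and distance of each of book_center, carton_center from where it was at the start of the episode below 0.03 m); the robot touches nothing.
It fails at once if the red book is shifted by more than 30 mm (distance of book_center from where it was at the start of the episode above 0.03 m).
It fails at once if the carton is shifted by more than 30 mm (distance of carton_center from where it was at the start of the episode above 0.03 m).
It also fails if it takes over 42 s, if anything falls off the work surface, if the arm or the gripper's body presses on something with over 40 N, if the wrist force passes 120 N, or if a joint passes its speed limit or range.

## Working session

There is one attempt and no reset: what is moved stays moved. The work goes in short steps, Python scripts to look and compute and a tool call to move; the robot and the scene stay as the last step left them, time stands still between calls to the robot, and variables do not carry over. Pictures are saved under pics/ and viewed, about 8 in all and at most 12, crops included, and the job is handed in when it is done.

Besides the shell and the picture viewer there is one more tool, called as name(argument=value, ...), one argument or row to a line, values as JSON. servo_tool: Moves the arm, as the interface text tells. Its arguments: {"type":"object","properties":{"steps":{"type":"array"}},"required":["steps"]}

```bash
mkdir -p pics; ls
python3 - <<'E'
from workcell import sensors, capture
import cv2,json,numpy as np
s=sensors.read_state();print(s)
for n in ("top","scene"):
    c=capture(n);cv2.imwrite(f"pics/{n}0.png",c["frame"][:,:,::-1]);c.pop("frame");print(n,c)
    np.save(f"{n}.npy",np.array([c],dtype=object))
E
```

```text
pics
{'time': 0.0, 'qpos': array([ 6.47953368e+01,  1.40838555e+01,  8.93222623e+01, -7.60769003e-04,
        7.67004496e+01, -9.97395507e+00]), 'qvel': array([ 0.04296911,  0.00012678, -0.04993265,  0.11965854,  0.04615298,
        0.00063709]), 'joint_torque': array([-6.70218342e-04, -4.15834951e+01, -3.14603770e+01,  6.85050641e-02,
        3.31864832e-02, -1.45494232e-04]), 'tcp_pos': array([170.51284152, 626.68448908, 229.37310147]), 'tcp_rot': array([-1.79894915e+02, -1.77286698e-02,  1.64769451e+02]), 'ft_force': array([0.9903828 , 0.5466334 , 0.50928693]), 'torque': array([-0.05311921,  0.02275952,  0.01752693]), 'finger_gap': 94.07624160149072}
top {'fx': 441.09519947355915, 'fy': 441.09519947355915, 'cx': 314.14314716345814, 'cy': 245.12036439662475, 'R': array([[ 0.02477201, -0.99945009,  0.02204215],
       [-0.99326939, -0.02710239, -0.1126116 ],
       [ 0.11314707, -0.01910417, -0.99339457]]), 't': array([-25.19421949, 545.54961453, 828.09456689])}
scene {'fx': 489.4820531906938, 'fy': 489.4820531906938, 'cx': 315.05666066850125, 'cy': 244.16480788549367, 'R': array([[-0.16755182,  0.98585321, -0.00445339],
       [ 0.84764034,  0.14175207, -0.51128486],
       [-0.50342054, -0.08944159, -0.85939977]]), 't': array([ 104.30899862, -451.61801152, 1181.83899913])}
```

View pics/top0.png

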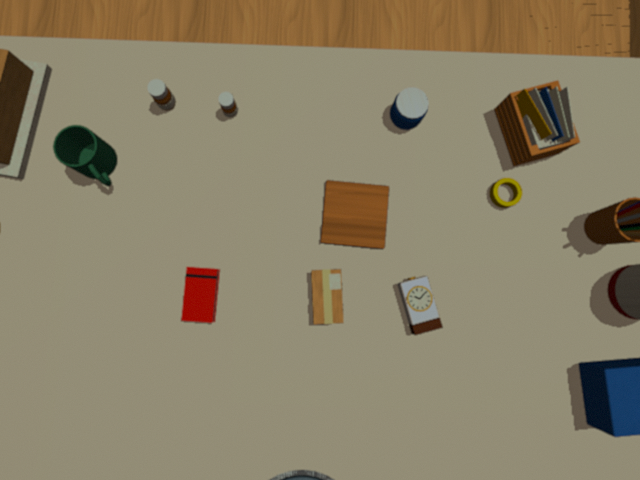

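View pics/scene0.png

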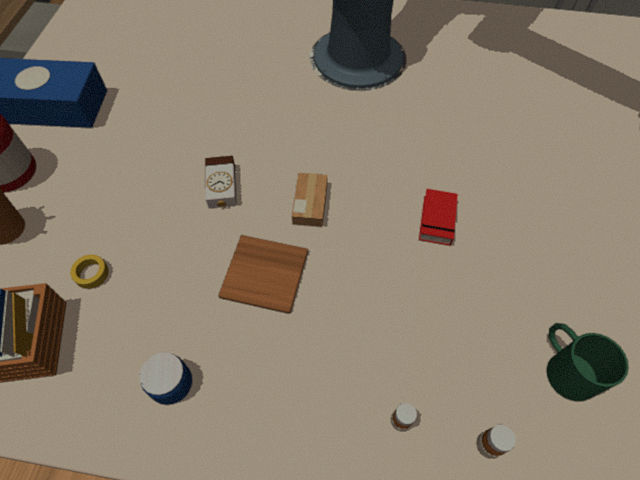

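The top view shows the clock at about (421,305) with its foot toward the robot, the stand at (356,215), the carton at (327,297) and the book at (201,295). I'll enlarge the clock and stand.

Run:
```python
import cv2
a=cv2.imread("pics/top0.png")[170:345,300:460]
cv2.imwrite("pics/crop1.png",cv2.resize(a,None,fx=3.4,fy=3.4,interpolation=cv2.INTER_CUBIC))
```

```text
(no output)
```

View pics/crop1.png

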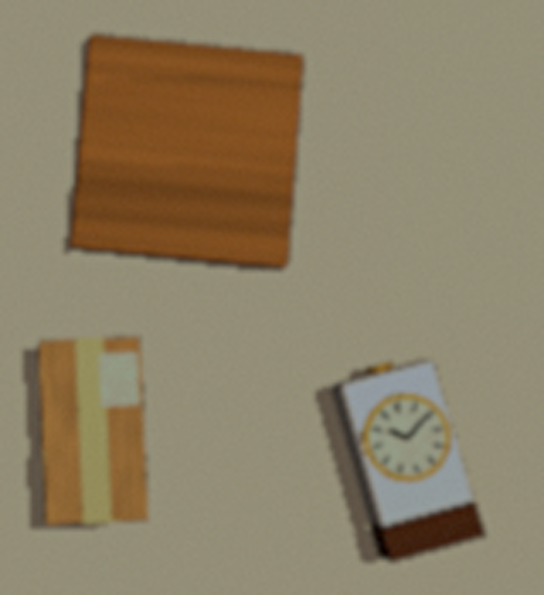

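```bash
cat > h.py <<'E'
import numpy as np
from scipy.spatial.transform import Rotation as Ro
def pix2w(c,uv,z):
    uv=np.atleast_2d(uv).astype(float)
    d=np.c_[(uv[:,0]-c["cx"])/c["fx"],(uv[:,1]-c["cy"])/c["fy"],np.ones(len(uv))]@c["R"]
    o=-c["R"].T@c["t"]
    return o+d*((z-o[2])/d[:,2])[:,None]
def w2pix(c,X):
    p=np.atleast_2d(X)@c["R"].T+c["t"]; return np.c_[c["fx"]*p[:,0]/p[:,2]+c["cx"],c["fy"]*p[:,1]/p[:,2]+c["cy"]]
E
python3 - <<'E'
from h import *
c=np.load("top.npy",allow_pickle=True)[0]; s=np.load("scene.npy",allow_pickle=True)[0]
f=lambda a:np.array([300,170])+(np.array(a)+.5)/3.4-.5
K=pix2w(c,f([(345,381),(434,360),(485,536),(388,558)]),32)
S=pix2w(c,f([(90,37),(302,56),(286,267),(73,247)]),12)
C=pix2w(c,f([(40,341),(140,337),(147,520),(47,522)]),30)
for n,P in (("clock",K),("stand",S),("carton",C)):
    m=P.mean(0);e=(P[0]+P[1]-P[2]-P[3])/2
    print(n,m.round(1),"len",np.linalg.norm(e),"wid",np.linalg.norm((P[1]+P[2]-P[0]-P[3])/2),"az",np.degrees(np.arctan2(e[1],e[0])), w2pix(s,m).round(1))
E
```

```text
clock [ 436.6 -219.9   32. ] len 102.03873126455207 wid 54.66022584552956 az 15.061158281252418 [[219.8 178. ]]
stand [613.4 -91.8  12. ] len 126.87573214809997 wid 126.39049210240108 az -3.601663594009604 [[265.  271.8]]
carton [448.3 -38.5  30. ] len 102.50554912697481 wid 56.74200707824792 az 3.4473137566812193 [[310.4 195.7]]
```

```bash
cat >> h.py <<'E'
def tool(xc,zc,a,s):  # clock axes in world, tilt a deg, sign s -> tool R
    a=np.radians(a); z=-zc*np.cos(a)-xc*np.sin(a); x=s*(xc*np.cos(a)-zc*np.sin(a)); return np.c_[x,np.cross(z,x),z]
def az(d,z=0): return np.array([np.cos(np.radians(d)),np.sin(np.radians(d)),z])
def wrist(R,q1,q23):
    M=Ro.from_euler("ZY",[q1,q23],degrees=True).as_matrix().T@R@Ro.from_euler("z",-90,degrees=True).as_matrix()
    e=Ro.from_matrix(M).as_euler("ZYZ",degrees=True); return [e.round(0), np.array([e[0]+180,-e[1],e[2]+180]).round(0)]
E
python3 - <<'E'
from h import *
up=np.array([0,0,1.])
for a in (20,30):
  for s in (1,-1):
    print("grasp",a,s,wrist(tool(az(15),up,a,s),-26,105)[0])
    for A in (30,50,70,90):
      R=tool(up,-az(A),a,s); d=R[:,2]; w=np.array([613,-92,80])-230*d
      q1=np.degrees(np.arctan2(w[1],w[0]))
      print("  fin",A,w.round(),wrist(R,q1,105)[0])
E
```

```text
grasp 20 1 [-13.  90.  51.]
  fin 30 [ 426. -200.  159.] [76. 53. -4.]
  fin 50 [ 474. -258.  159.] [ 73.  74. -11.]
  fin 70 [ 539. -295.  159.] [ 68.  93. -17.]
  fin 90 [ 613. -308.  159.] [ 62. 109. -24.]
grasp 20 -1 [ -13.   90. -129.]
  fin 30 [ 426. -200.  159.] [ 76.  53. 176.]
  fin 50 [ 474. -258.  159.] [ 73.  74. 169.]
  fin 70 [ 539. -295.  159.] [ 68.  93. 163.]
  fin 90 [ 613. -308.  159.] [ 62. 109. 156.]
grasp 30 1 [-19.  98.  50.]
  fin 30 [ 440. -192.  195.] [63. 51.  5.]
  fin 50 [ 485. -245.  195.] [63. 71. -7.]
  fin 70 [ 545. -279.  195.] [ 59.  89. -17.]
  fin 90 [ 613. -291.  195.] [ 53. 103. -26.]
grasp 30 -1 [ -19.   98. -130.]
  fin 30 [ 440. -192.  195.] [  63.   51. -175.]
  fin 50 [ 485. -245.  195.] [ 63.  71. 173.]
  fin 70 [ 545. -279.  195.] [ 59.  89. 163.]
  fin 90 [ 613. -291.  195.] [ 53. 103. 154.]
```

```bash
cat >> h.py <<'E'
def delta(p,R,st=None):  # target TCP pos/R -> tool-frame shift cm, rotvec deg, from measured pose
    from workcell import sensors
    st=st or sensors.read_state(); R0=Ro.from_euler("xyz",st["tcp_rot"],degrees=True).as_matrix()
    return (R0.T@(np.array(p)-st["tcp_pos"])/10).round(2), np.degrees(Ro.from_matrix(R0.T@R).as_rotvec()).round(1)
up=np.array([0,0,1.])
E
python3 - <<'E'
from h import *
print(delta([500,150,260],Ro.from_euler("xyz",[180,0,88],degrees=True).as_matrix()))
R=tool(az(15),up,30,1); g=np.array([437,-220,24])+8*az(15)
print(delta(g-R[:,2]*126,R), g-R[:,2]*126)
E
```

```text
(array([-44.31, -37.35,  -3.  ]), array([-0.1,  0.1, 76.8]))
(array([-54.09, -71.11,   9.74]), array([ 38.9, -10.4, 145.3])) [ 505.58073367 -201.6238478   133.11920088]
```

servo_tool(
  steps=[
    [0,-44.3,-37.3,-3,0,0,76.8],
    [0,-44.3,-37.3,-3,0,0,76.8],
    [0,-44.3,-37.3,-3,0,0,76.8],
    [0,-44.3,-37.3,-3,0,0,76.8],
    [0,-44.3,-37.3,-3,0,0,76.8],
    [0,-44.3,-37.3,-3,0,0,76.8],
    [0,-44.3,-37.3,-3,0,0,76.8],
    [0,-44.3,-37.3,-3,0,0,76.8],
    [0,-44.3,-37.3,-3,0,0,76.8],
    [0,-44.3,-37.3,-3,0,0,76.8],
    [0,-44.3,-37.3,-3,0,0,76.8],
    [0,-44.3,-37.3,-3,0,0,76.8],
    [0,-44.3,-37.3,-3,0,0,76.8],
  ],
)

```text
time: 1.4
tcp_pos: [501.5, 147.6, 259.8]
tcp_rot: [-180.0, 0.1, 87.7]
ft_force: [-0.9, 0.5, 0.1]
finger_gap: 94.0
```

Run:
```python
from h import *
R=tool(az(15),up,30,1); g=np.array([437,-220,24])+8*az(15)
print(delta(g-R[:,2]*126,R))
```

```text
(array([-34.86,   1.83,  12.74]), array([ 19. , -25.7,  70.9]))
```

servo_tool(
  steps=[
    [0,-34.9,1.8,12.7,19,-25.7,70.9],
    [0,-34.9,1.8,12.7,19,-25.7,70.9],
    [0,-34.9,1.8,12.7,19,-25.7,70.9],
    [0,-34.9,1.8,12.7,19,-25.7,70.9],
    [0,-34.9,1.8,12.7,19,-25.7,70.9],
    [0,-34.9,1.8,12.7,19,-25.7,70.9],
    [0,-34.9,1.8,12.7,19,-25.7,70.9],
    [0,-34.9,1.8,12.7,19,-25.7,70.9],
    [0,-34.9,1.8,12.7,19,-25.7,70.9],
    [0,-34.9,1.8,12.7,19,-25.7,70.9],
    [0,-34.9,1.8,12.7,19,-25.7,70.9],
    [0,-34.9,1.8,12.7,19,-25.7,70.9],
    [0,-34.9,1.8,12.7,19,-25.7,70.9],
  ],
)

```text
time: 2.7
tcp_pos: [505.4, -201.3, 134.1]
tcp_rot: [180.0, 29.9, 15.1]
ft_force: [-0.0, -0.4, 0.0]
finger_gap: 93.9
```

Run:
```python
from h import *
from workcell import sensors,capture
import cv2
st=sensors.read_state(); c=capture("wrist"); print(st["qpos"].round(1))
T=c["tool_from_camera"]; Rt=Ro.from_euler("xyz",st["tcp_rot"],degrees=True).as_matrix()
Rc=Rt@T[:3,:3]; o=Rt@T[:3,3]+st["tcp_pos"]; f=c.pop("frame"); c["R"]=Rc.T; c["t"]=-Rc.T@o
np.save("w1.npy",np.array([c],dtype=object)); print(T)
x=az(15);y=az(105);m=np.array([437,-220,32])
print(w2pix(c,[m,m+52*x+28*y,m+52*x-28*y,m-52*x-28*y,m-52*x+28*y]).round())
cv2.imwrite("pics/w1.png",f[:,:,::-1])
R=tool(az(15),up,30,1); g=np.array([437,-220,24])+8*az(15)
print(delta(g-R[:,2]*6,R))
```

```text
[-24.9  22.   93.8 -18.8  88.   54.6]
[[-5.25253097e-04 -9.61504294e-01 -2.74789403e-01  7.94885338e+01]
 [ 9.99999841e-01 -4.48644148e-04 -3.41642501e-04 -8.80716851e-01]
 [ 2.05208074e-04 -2.74789539e-01  9.61504377e-01 -1.54232791e+02]
 [ 0.00000000e+00  0.00000000e+00  0.00000000e+00  1.00000000e+00]]
[[320. 255.]
 [274. 196.]
 [368. 196.]
 [357. 300.]
 [284. 300.]]
(array([5.000e-02, 1.000e-02, 1.208e+01]), array([ 0.1, -0.1,  0.1]))
```

View pics/w1.png

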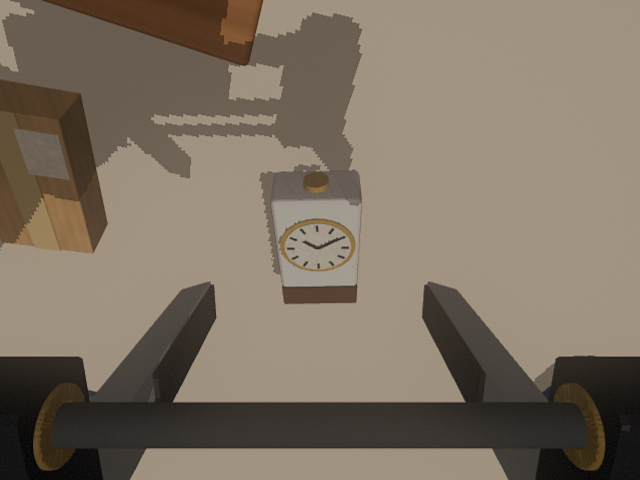

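The wrist view shows the clock face corners at (272,199), (361,200), (357,302) and (284,303). That is close to prediction, with a small yaw difference.

Run:
```python
from h import *
c=np.load("w1.npy",allow_pickle=True)[0]
P=pix2w(c,[(272,199),(361,200),(357,302),(284,303)],32); m=P.mean(0)
e=(P[0]+P[1]-P[2]-P[3])/2; print(m,np.linalg.norm(e),np.degrees(np.arctan2(e[1],e[0])),np.linalg.norm((P[1]+P[2]-P[0]-P[3])/2))
A=17.;m=np.array([m[0],m[1],24]); R=tool(az(A),up,30,1); g=m+8*az(A)
for h in (46,6): print(delta(g-R[:,2]*h,R))
```

```text
[ 433.93921333 -219.68111143   32.        ] 104.24563890569705 16.570267945757887 54.84320248315969
(array([-0.2 , -0.21,  8.22]), array([-0.9, -0.1, -1.7]))
(array([-0.2 , -0.14, 12.22]), array([-0.9, -0.1, -1.7]))
```

servo_tool(
  steps=[
    [0,-0.2,-0.1,4,-0.9,0,-1.7],
    [0,-0.2,-0.1,7,-0.9,0,-1.7],
    [0,-0.2,-0.1,9,-0.9,0,-1.7],
    [0,-0.2,-0.1,10.5,-0.9,0,-1.7],
    [0,-0.2,-0.1,11.5,-0.9,0,-1.7],
    [0,-0.2,-0.1,12.2,-0.9,0,-1.7],
    [0,-0.2,-0.1,12.2,-0.9,0,-1.7],
    [0,-0.2,-0.1,12.2,-0.9,0,-1.7],
  ],
)

```text
time: 3.55
tcp_pos: [445.4, -217.1, 30.0]
tcp_rot: [180.0, 29.9, 17.0]
ft_force: [-0.2, 0.6, 0.0]
finger_gap: 93.8
```

servo_tool(
  steps=[
    [0.3,0,0,0,0,0,0],
    [0.5,0,0,0,0,0,0],
    [0.7,0,0,0,0,0,0],
    [1,0,0,0,0,0,0],
    [1,0,0,0,0,0,0],
    [1,0,0,0,0,0,0],
    [1,0,0,0,0,0,0],
    [1,0,0,0,0,0,0],
  ],
)

```text
time: 4.35
tcp_pos: [445.4, -217.1, 30.0]
tcp_rot: [180.0, 29.9, 17.0]
ft_force: [0.8, 0.2, 1.2]
finger_gap: 55.8
```

servo_tool(
  steps=[
    [1,-0.5,0,-0.87,0,0,0],
    [1,-2,0,-3.46,0,0,0],
    [1,-4,0,-6.9,0,0,0],
    [1,-6,0,-10.4,0,0,0],
    [1,-8,0,-13.9,0,0,0],
    [1,-10,0,-17.3,0,0,0],
    [1,-10,0,-17.3,0,0,0],
  ],
)

```text
time: 5.05
tcp_pos: [447.4, -218.6, 236.2]
tcp_rot: [179.4, 29.4, 16.8]
ft_force: [2.5, 0.1, -1.8]
finger_gap: 55.6
```

Run:
```python
from h import *
from workcell import sensors,capture
import cv2
cv2.imwrite("pics/w2.png",capture("wrist")["frame"][:,:,::-1])
st=sensors.read_state(); print(st["qpos"].round(1),st["ft_force"],st["finger_gap"])
g0=np.array([433.9,-219.7,16.])  # clock centre at grasp
R=tool(az(17),up,30,1); off=R.T@(g0-np.array([445.4,-217.1,30.0])); print("clock in tool",off)
for A in (50,60,70):
    F=tool(up,-az(A),30,1); p=np.array([613.4,-91.8,12+52+90])-F@off; print(A,p,*delta(p,F))
```

```text
[-28.5   8.3  99.2 -20.9  93.7  47.1] [ 0.03729571  0.2061993  -2.62264382] 55.594781059494935
clock in tool [-3.18244188 -0.87588224 18.00319122]
50 [ 605.07193819 -103.08762845  165.75767113] [19.43 -6.34 -3.35] [  9.9  87.  -35.1]
60 [ 607.15853627 -104.36229677  165.75767113] [19.58 -6.16 -3.43] [ 12.8  85.1 -45.7]
70 [ 609.43477807 -105.25526606  165.75767113] [19.74 -6.01 -3.52] [ 15.6  82.7 -56.3]
```

View pics/w2.png

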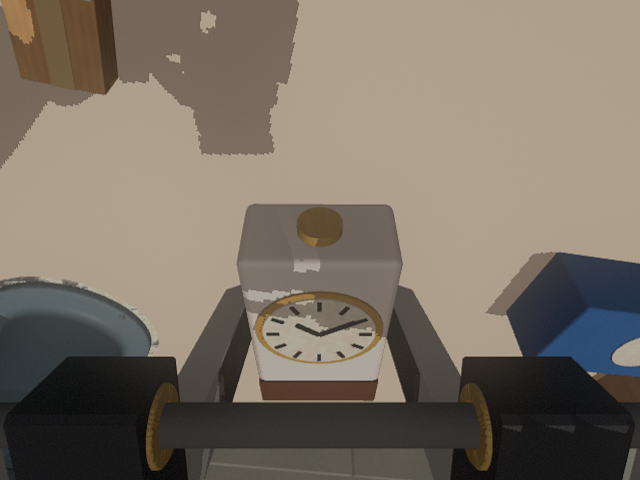

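servo_tool(
  steps=[
    [1,1.4,-0.44,-0.24,0.9,6.1,-3.3],
    [1,2.8,-0.89,-0.49,1.8,12.2,-6.5],
    [1,4.2,-1.33,-0.73,2.7,18.2,-9.8],
    [1,5.6,-1.77,-0.97,3.7,24.3,-13.1],
    [1,7,-2.2,-1.2,4.6,30.4,-16.3],
    [1,8.4,-2.66,-1.46,5.5,36.5,-19.6],
    [1,9.8,-3.1,-1.7,6.4,42.5,-22.9],
    [1,11.2,-3.5,-1.9,7.3,48.6,-26.1],
    [1,12.6,-4,-2.2,8.2,54.7,-29.4],
    [1,14,-4.4,-2.4,9.1,60.8,-32.6],
    [1,15.4,-4.9,-2.7,10,66.9,-35.9],
    [1,16.8,-5.3,-2.9,11,73,-39.2],
    [1,18.2,-5.8,-3.2,11.9,79,-42.4],
    [1,19.6,-6.2,-3.4,12.8,85.1,-45.7],
    [1,19.6,-6.2,-3.4,12.8,85.1,-45.7],
    [1,19.6,-6.2,-3.4,12.8,85.1,-45.7],
    [1,19.6,-6.2,-3.4,12.8,85.1,-45.7],
  ],
)

```text
time: 6.8
tcp_pos: [607.0, -104.0, 165.7]
tcp_rot: [-179.9, -59.9, 59.9]
ft_force: [-0.1, 0.8, -1.5]
finger_gap: 55.7
```

Run:
```python
from h import *
from workcell import sensors,capture
import cv2
for n in("wrist","scene"): cv2.imwrite(f"pics/{n}3.png",capture(n)["frame"][:,:,::-1])
a=cv2.imread("pics/scene3.png")[80:360,120:400]; b=cv2.imread("pics/wrist3.png")
cv2.imwrite("pics/m3.png",np.hstack([cv2.resize(a,(480,480)),cv2.resize(b[140:,140:500],(320,302),interpolation=3) if 0 else cv2.copyMakeBorder(cv2.resize(b[120:,160:480],(320,360)),0,120,0,0,0)]))
st=sensors.read_state(); print(st["qpos"].round(1),st["ft_force"],st["torque"],st["finger_gap"])
s=np.load("scene.npy",allow_pickle=True)[0]
off=np.array([-3.2,-.9,18.]); F=tool(up,-az(60),30,1)
p=np.array([613.4,-91.8,64])-F@off; print(p,*delta(p,F))
Rt=Ro.from_euler("xyz",st["tcp_rot"],degrees=True).as_matrix(); print("ctr",Rt@off+st["tcp_pos"])
```

```text
[-42.   18.8 105.7  58.7  82.2 -35.6] [ 0.56762393  0.26475701 -1.23294999] [-0.64084575  0.37847386  0.0444069 ] 55.834517607338796
[ 607.18519423 -104.36435935   75.77128129] [-7.86 -0.    4.52] [0.  0.1 0. ]
ctr [613.47433523 -91.56539114 154.63956634]
```

View pics/m3.png

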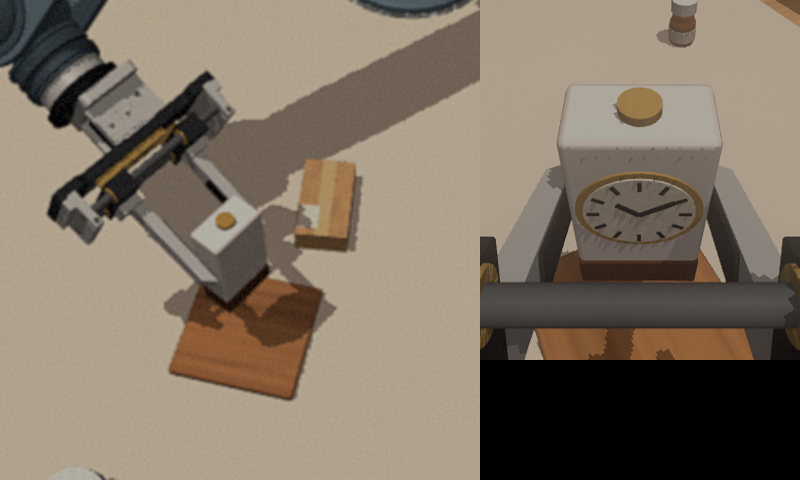

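The scene shows the clock upright over the stand, brass stub up and foot down, with the carton clear. Lowering now.

servo_tool(
  steps=[
    [1,-1.5,0,0.86,0,0,0],
    [1,-3,0,1.73,0,0,0],
    [1,-4.5,0,2.6,0,0,0],
    [1,-5.5,0,3.17,0,0,0],
    [1,-6.3,0,3.62,0,0,0],
    [1,-6.9,0,3.97,0,0,0],
    [1,-7.3,0,4.2,0,0,0],
    [1,-7.3,0,4.2,0,0,0],
    [1,-7.3,0,4.2,0,0,0],
  ],
)

```text
time: 7.8
tcp_pos: [607.5, -104.5, 82.6]
tcp_rot: [179.8, -59.9, 60.2]
ft_force: [-0.1, 0.4, -1.5]
finger_gap: 55.9
```

Run:
```python
from h import *
from workcell import sensors,capture
import cv2
f={n:capture(n)["frame"][:,:,::-1] for n in("wrist","scene")}
a=cv2.resize(f["scene"][140:340,160:360],(480,480),interpolation=2)
cv2.imwrite("pics/m4.png",np.hstack([a,cv2.copyMakeBorder(f["wrist"][120:,160:480],0,120,0,0,0)]))
st=sensors.read_state(); print(st["ft_force"],st["torque"])
F=tool(up,-az(60),30,1); off=np.array([-3.2,-.9,18.])
Rt=Ro.from_euler("xyz",st["tcp_rot"],degrees=True).as_matrix(); print("ctr",Rt@off+st["tcp_pos"])
```

```text
[-0.92398736 -0.39668837 -1.3781248 ] [-0.67638244  0.45929277  0.04177166]
ctr [613.75863432 -92.04607616  71.00320588]
```

View pics/m4.png

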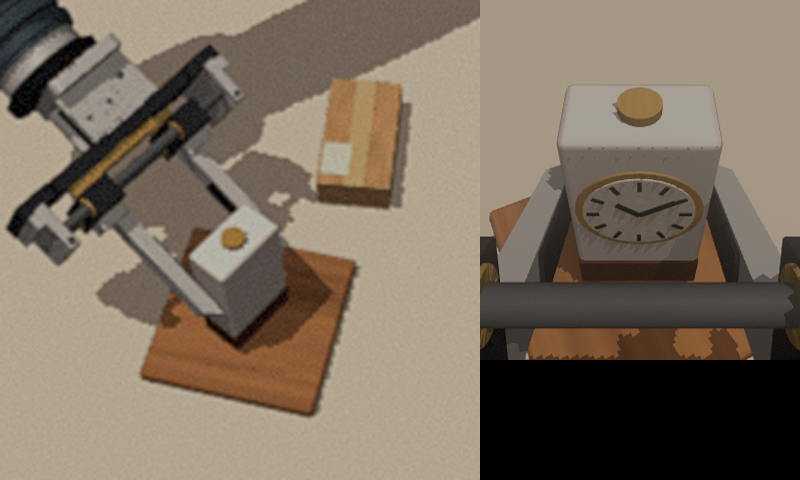

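The clock is centred about 7 mm above the stand. I'll lower it slowly.

servo_tool(
  steps=[
    [1,-0.09,0,0.05,0,0,0],
    [1,-0.17,0,0.1,0,0,0],
    [1,-0.26,0,0.15,0,0,0],
    [1,-0.35,0,0.2,0,0,0],
    [1,-0.43,0,0.25,0,0,0],
    [1,-0.48,0,0.275,0,0,0],
    [1,-0.52,0,0.3,0,0,0],
    [1,-0.52,0,0.3,0,0,0],
  ],
)

```text
time: 8.7
tcp_pos: [607.5, -104.5, 76.7]
tcp_rot: [179.8, -59.9, 60.2]
ft_force: [0.6, 0.1, -1.0]
finger_gap: 55.9
```

servo_tool(
  steps=[
    [1,-0.04,0,0.025,0,0,0],
    [1,-0.09,0,0.05,0,0,0],
    [1,-0.09,0,0.05,0,0,0],
  ],
)

```text
time: 9.0
tcp_pos: [607.6, -104.6, 76.2]
tcp_rot: [179.7, -60.0, 60.2]
ft_force: [-2.5, -0.2, 2.3]
finger_gap: 56.1
```

Contact: the vertical force rose by about 3.5 N. Opening gradually.

servo_tool(
  steps=[
    [0.38,0,0,0,0,0,0],
    [0.35,0,0,0,0,0,0],
    [0.3,0,0,0,0,0,0],
    [0.2,0,0,0,0,0,0],
    [0.1,0,0,0,0,0,0],
    [0,0,0,0,0,0,0],
    [0,0,0,0,0,0,0],
    [0,0,0,0,0,0,0],
  ],
)

```text
time: 9.8
tcp_pos: [607.6, -104.7, 76.2]
tcp_rot: [179.7, -60.0, 60.2]
ft_force: [0.6, -0.4, -0.6]
finger_gap: 94.0
```

Run:
```python
from workcell import sensors,capture
import cv2
cv2.imwrite("pics/w5.png",capture("wrist")["frame"][:,:,::-1]); print(sensors.read_state()["ft_force"])
```

```text
[ 0.23817548  0.03728548 -0.32811647]
```

View pics/w5.png

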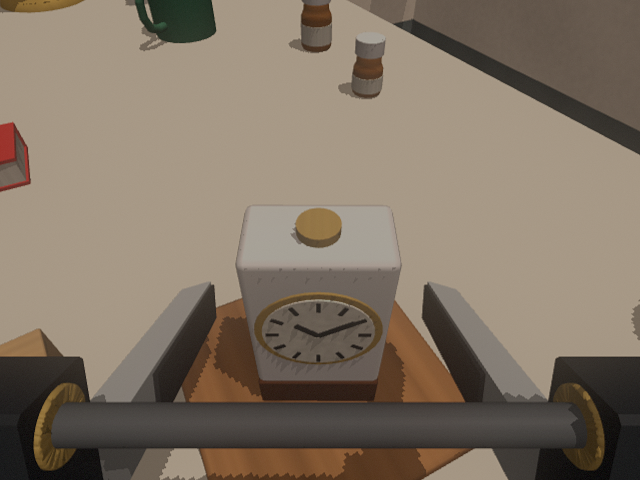

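The clock stands free with both fingers clear on either side. Backing straight out along the tool axis.

servo_tool(
  steps=[
    [0,0,0,-0.7,0,0,0],
    [0,0,0,-2,0,0,0],
    [0,0,0,-4,0,0,0],
    [0,0,0,-7,0,0,0],
    [0,0,0,-10,0,0,0],
    [0,0,0,-13,0,0,0],
    [0,0,0,-15,0,0,0],
    [0,0,0,-15,0,0,0],
    [0,0,0,-15,0,0,0],
    [0,0,0,-15,0,0,0],
  ],
)

```text
time: 10.85
tcp_pos: [542.3, -215.9, 150.5]
tcp_rot: [179.9, -60.0, 60.1]
ft_force: [0.3, -1.0, -0.2]
finger_gap: 93.8
```

Run:
```python
from h import *
from workcell import sensors,capture
import cv2
f={n:capture(n)["frame"][:,:,::-1] for n in("top","scene")}
cv2.imwrite("pics/m6.png",np.hstack([cv2.resize(f["top"][170:345,170:460],(400,241),interpolation=2),cv2.resize(f["scene"][140:320,180:480],(400,240),interpolation=2)[:,:,:] if 0 else cv2.resize(f["scene"][140:320,180:480],(400,241),interpolation=2)]))
s=np.load("scene.npy",allow_pickle=True)[0]; t=np.load("top.npy",allow_pickle=True)[0]
for n,c in(("top",t),("scene",s)): print(n,"stub top at stand centre:",w2pix(c,[613.4,-91.8,120]), "stand ctr",w2pix(c,[613.4,-91.8,12]))
cv2.imwrite("pics/top6.png",f["top"])
print(sensors.read_state()["ft_force"])
```

```text
top stub top at stand centre: [[361.86659222 202.85277051]] stand ctr [[354.91300922 214.00910211]]
scene stub top at stand centre: [[258.75439404 240.36377885]] stand ctr [[265.02478789 271.80271346]]
[ 0.50863216 -0.15722226 -1.22518652]
```

View pics/m6.png

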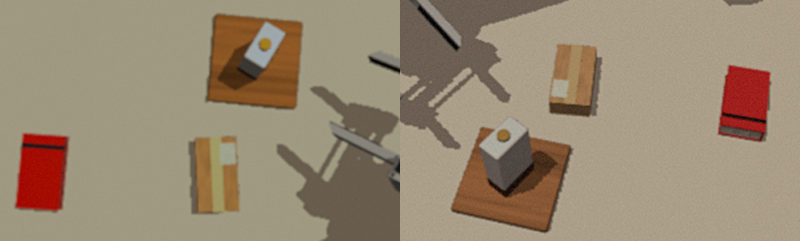

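The stub appears at top pixel (362,202), against a predicted (361.9,202.9) for an upright, centred clock. The book and carton look unmoved. Handing in.

```bash
python3 -c "
from workcell import env; print(env.close_job())"
```

```text
the job is handed in; nothing more can be done
None
```

The clock is standing upright on its brown foot in the middle of the wooden stand, and the job is handed in at about 11 s of the 42 s allowed. I gripped it across its 56 mm width with the tool tilted 30°, lifted and turned it upright over the stand. I then lowered it in about 1 mm steps until it touched (force change about 3.5 N), let go and backed away.

- **Position:** in the last top view the brass stub sat within about 1 pixel (roughly 2 mm) of where an upright, centred clock would show it.
- **Robot:** after I backed off, the force reading was near zero and the gripper was about 150 mm clear of the clock.
- **Book and carton:** both looked unmoved in the last pictures. I judged this by eye and did not measure their final positions.

No checks failed or disagreed. The wrist camera moved my first estimate of the clock's pose by about 3 mm and 1.5°, and I corrected that before gripping.

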